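# Hold the block heater's sprung lid half open

### The job

I want to look over the tubes in the block heater without letting the block go cold: first take the small bottle off the heater's clear lid and stand it upright on the worktop, right in front of the other two reagent bottles that stand in a row between the heater and the analyser. Then lift the lid by its bar handle and hold it half open, at 45 degrees. The lid springs shut, so finish while you are still holding it there by the handle; never let it slam, and do not tip the bottle or shove the other bottles or the sample cup about.

Things in the scene. Friction and masses are not known exactly. Their poses are not given: they have to be found in the camera images.
- heater: dry-block tube heater, fixed, right of the analyser: white housing 235 deep (x) x 170 wide (y) x 88 mm high, sloped key panel in front, capped tubes in a metal block under a clear box-shaped lid. Origin: 118 mm behind the panel's front edge, on the worktop, mid-width; x points from key panel to hinge, y left, z up. Shut lid: x -0.028 to 0.107 m, y +-0.075 m, flat top 145 mm above the worktop
- lid (a joint): angle of the clear lid, rad: 0 shut, grows as its front edge is lifted (0.785 = 45 degrees), stop at 1.5. Lid and handle weigh 0.30 kg; a spring in the hinge pulls it shut from every angle; raising or holding it takes about 2 N at the handle
- lid_hinge (a point): middle of the lid's hinge axis, at the back of the heater, 95 mm above the worktop, 0.110 m behind the heater's origin; the axis runs along the heater's y
- lid_handle: smooth round steel bar, 10 mm thick, 96 mm long along the heater's y, on two end posts, 44 mm in front of the lid's front face (39 mm free behind it). Origin: middle of the bar, 184 mm from the hinge axis; lid shut: 182 mm in front of and 25 mm above that axis, 120 mm above the worktop, about 47 mm above the panel. Swings with the lid; the bar can turn between gripping fingers
- bottle: small round reagent bottle with a dropper cap, standing on the flat top of the shut lid; body 33 mm in diameter up to 52 mm, cap 20 mm in diameter, 74 mm high in all, about 50 g. Origin: centre of its underside, z up
- row_bottle: round reagent bottle, 36 mm diameter, 80 mm high, on the worktop between heater and analyser; the front one (smaller x) of the two there; the worktop in front of it (towards the robot) is free for at least 12 cm. Origin: centre of its underside
- end_bottle: round bottle, 33 mm diameter, 72 mm high, about 52 mm behind row_bottle (larger x). Origin: centre of its underside
- cup: closed sample cup, 38 mm diameter, 51 mm high, on the worktop behind the two bottles; not part of the job. Origin: centre of its underside
There are look-alikes about, which are no part of the job. What is shaped like the bottle but turquoise is not meant.

How it is judged:
On the way:
1. with the lid still shut, the bottle stands upright on the worktop by the row bottle and is let go (height (world z) of bottle below 0.008 m and angle between bottle's own z axis and vertical below 0.12 rad and horizontal distance between bottle and row_bottle below 0.15 m and linear speed of bottle below 0.03 m/s and contact force between the fingers and bottle below 0.05 N and value of joint lid below 0.1 rad), for 0.3 s.
At the end, for the whole second after the job is handed in: The lid is held still at 45 degrees, give or take 5, by the fingers on its bar handle (more than 0.5 N) and by nothing else; the bottle stands upright on the worktop, let go, its centre within 15 cm of the row bottle's (value of joint lid between 0.698 and 0.873 rad and velocity of joint lid between -0.1 and 0.1 rad/s and contact force between the fingers and lid_handle above 0.5 N and contact force between bottle and heater below 0.05 N and height (world z) of bottle below 0.008 m and angle between bottle's own z axis and vertical below 0.12 rad and horizontal distance between bottle and row_bottle below 0.15 m and linear speed of bottle below 0.03 m/s and contact force between the fingers and bottle below 0.05 N); the arm keeps its last pose, push and grip.
It fails at once if the lid is let slam (falls faster than 2.5 rad/s) (velocity of joint lid below -2.5 rad/s).
It fails at once if the bottle is tipped by more than about 35 degrees (angle between bottle's own z axis and vertical above 0.6 rad).
It fails at once if another bottle or the sample cup is shoved by more than 3 cm (distance of any of row_bottle, end_bottle, cup from where it was at the start of the episode above 0.03 m).
It also fails if it takes over 51 s, if anything falls off the work surface, if the arm or the gripper's body presses on something with over 40 N, if the wrist force passes 120 N, or if a joint passes its speed limit or range.

### The arm

A 6-joint arm with a two-finger parallel gripper is mounted at the origin on a cart in front of the work surface, level with it; the furniture and walls round the work are solid. World frame = base frame: x ahead of the robot, y to its left, z up, the work surface at z = 0. Lengths are in m, angles in rad, forces in N, time in s.
With the tool pointing down it reaches from about 0.375 to 0.9 m from the base axis. Payload 3.1 kg.
Tool frame: the origin (TCP) lies on the front face of the gripper's body, between the roots of the fingers; the fingertips stand 70 mm ahead of it and the grasp point (between the pads) lies 51 mm ahead of it; z points along the fingers, y is the line along which they close (so a half turn about z gives the same grasp; the last joint's range is limited). The gripper opens to 87 mm and grips with 3 to 60 N. Pads are 19 mm wide; open, the fingers measure 117 mm over their backs; the gripper's body (75 mm by 190 mm) begins 51 mm behind the grasp point.
Start: joints at [-0.178, 0.527, 1.433, -0, 1.181, -0.178], TCP at [0.625, 0, 0.292] pointing down, gripper open.
Joint ranges: [-3.08, 3.08], [-0.75, 2.2], [0.22, 2.44], [-1.43, 4.57], [0, 2.65], [-2.85, 2.85]. Speed limits (rad/s): [2.79, 2.79, 3.14, 3.14, 3.14, 3.14].

### API

Orientations are given as a unit quaternion [x, y, z, w].
In Python, from rig import robot, cams, ticket gives the robot as it stands. The module is installed in compiled form; this text tells all that it offers.
- The arm moves only by the shell command python3 -m crank 'ROWS' [FORCE]. ROWS is JSON, a list of rows, each a list of 7 numbers: the shift along the tool's x, y, z in cm, then the turn, a rotation vector about the tool's x, y, z in rad, then the closure, from 0 (fully open) to 1 (shut). A call has 1 to 5 rows; each row shifts and turns the commanded pose from where the row before left it, along the tool's axes as they then stand; what a row does not reach is not made up. A row lasts 1/8 s, in which the tool goes at most 62.5 mm and 10.7 degrees, less where a joint would pass 70% of its speed; a pose out of reach is approached as far as the arm can. A call is refused whole if a number of a shift passes 6.25 or a number of a turn 0.188, either way. A call with a gripper value outside its range is refused whole. The fingers move at their own pace and stop on an object; FORCE is the grip in N (left out, the last holds). Time passes only in rows, so rows that do not move let the fingers close. It gives the time, the measured TCP pose, the force, the opening and the grip force at its end, in the units of the state.
- robot.get_obs(): the state, without advancing time (a new reading comes with each control period).
- cams.camera(name): name is "scene" or "side" or "wrist"; returns the picture (400x640x3 uint8, red, green, blue); there is no depth.
- cams.camera_info(name): a dict with "intrinsics" (3x3 intrinsics, pixels), "pose" (4x4, takes a point from camera to world coordinates). Camera axes: x right, y down, z forward; pixel columns grow to the right and rows downward; lengths in m; the calibration is good to about 2 mm. A picture is of the moment at which its call begins: read the wrist's pose just before it. camera_info takes no time and is no camera call; for the wrist camera it gives the pose at the moment of the call.
- ticket.hand_in(): hands the job in; it is judged then, once.
The state is a dict: "time": time; "q": joint angles; "joint_velocities": joint speeds; "joint_torque": joint torques, N m; "position": TCP position; "tool_rot": TCP orientation; "ft_force": force on the tool from outside, world axes, zero at the start; "moment": the same for the moment, N m; "grip_width": finger opening in m; "grip_force": force on a finger pad.
Only numpy, scipy, OpenCV 4.12 (cv2) and the standard library are available. Lean on these libraries where they do the work, as an engineer would, in place of code of your own. Each camera call takes 0.05 s, during which the arm holds its last target. There are 200 camera calls.

## Working session

There is one attempt and no reset: what is moved stays moved. The work goes in short steps, Python scripts to look and compute and a shell command to move; the robot and the scene stay as the last step left them, time stands still between calls to the robot, and variables do not carry over. Pictures are saved under pics/ and viewed, at most 10 in all, crops included, and the job is handed in when it is done.

```bash
mkdir -p pics; python3 - <<'E'
from rig import robot,cams
import cv2,numpy as np
o=robot.get_obs();print(o['time'],o['position'],o['tool_rot'],o['grip_width'])
for n in ['scene','side']:
    im=cams.camera(n);i=cams.camera_info(n);print(n,np.round(i['intrinsics'],1).tolist(),np.round(i['pose'],3).tolist())
    cv2.imwrite(f'pics/{n}0.png',im[:,:,::-1])
E
```

```text
0.0 [6.24432583e-01 1.30822905e-04 2.91266708e-01] [ 7.07100898e-01  7.07111863e-01 -6.12605580e-04 -8.70885326e-04] 0.08688796107575741
scene [[368.0, 0.0, 317.8], [0.0, 368.0, 191.5], [0.0, 0.0, 1.0]] [[0.711, -0.421, 0.563, 0.092], [-0.703, -0.399, 0.588, -0.659], [-0.023, -0.814, -0.58, 0.637], [0.0, 0.0, 0.0, 1.0]]
side [[393.5, 0.0, 318.7], [0.0, 393.5, 188.0], [0.0, 0.0, 1.0]] [[-0.117, -0.692, 0.712, -0.011], [-0.993, 0.088, -0.078, -0.11], [-0.009, -0.717, -0.698, 0.72], [0.0, 0.0, 0.0, 1.0]]
```

View pics/scene0.png

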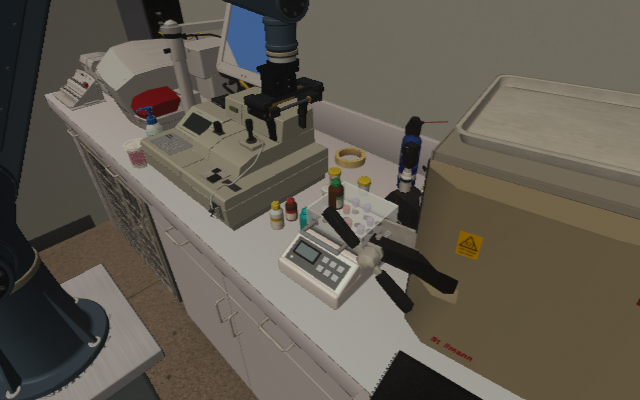

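View pics/side0.png

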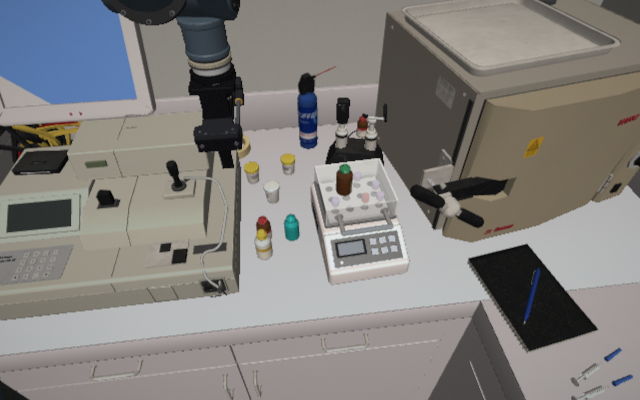

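In the side view, the brown green-capped bottle stands on the lid at (344,180). The turquoise look-alike is at (292,228), the row bottle (yellow cap) at (264,245), the end bottle (red) at (263,228), and the handle bar at about (365,222). In the scene view, the brown bottle is at (336,195). The brown one on the lid is the one meant. I'll confirm it in a crop.

```bash
python3 - <<'E'
import cv2,numpy as np
a=cv2.imread('pics/side0.png')[150:290,230:430];b=cv2.imread('pics/scene0.png')[160:310,250:450]
a=cv2.resize(a,(800,560),interpolation=cv2.INTER_CUBIC);b=cv2.resize(b,(800,600),interpolation=cv2.INTER_CUBIC)
cv2.imwrite('pics/ca.png',a);cv2.imwrite('pics/cb.png',b)
E
```

```text
(no output)
```

View pics/ca.png

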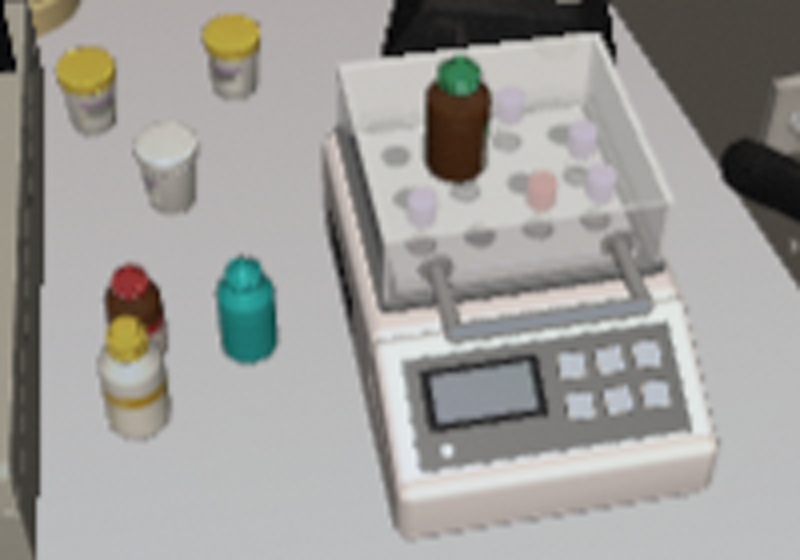

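View pics/cb.png

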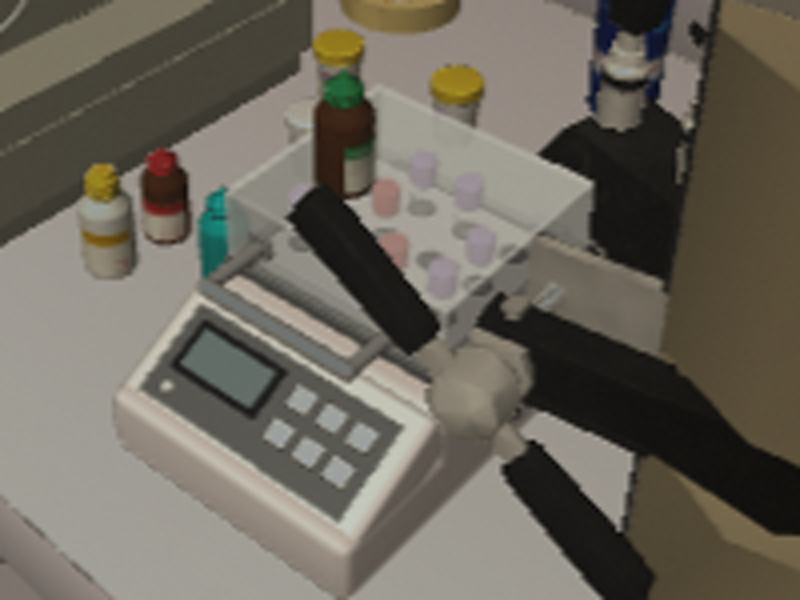

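The crops confirm the bottle: brown with a green cap, on the lid at crop pixel (457,120). The turquoise one stands on the worktop. Next I cast rays.

```bash
cat > h.py <<'E'
import numpy as np
from rig import robot,cams
def ray(n,u,v,info=None):
    i=info or cams.camera_info(n);K=np.array(i['intrinsics']);P=np.array(i['pose'])
    return P[:3,3],P[:3,:3]@np.linalg.solve(K,[u,v,1.])
def plane(n,u,v,z,info=None):
    o,d=ray(n,u,v,info);return np.round(o+d*(z-o[2])/d[2],4)
def tri(*rs):
    A=0;b=0
    for o,d in rs:
        d=d/np.linalg.norm(d);M=np.eye(3)-np.outer(d,d);A=A+M;b=b+M@o
    return np.round(np.linalg.solve(A,b),4)
E
python3 - <<'E'
from h import *
for k,a,b,z in [('cap',(345,165.5),(336,179.5),.219),('row',(261.5,231),(275,202.5),.08),('end',(262.5,217.5),(290,199),.072),('hL',(343.8,232.5),(302,231),.12),('hR',(391.3,225),(337.5,252.5),.12),('turq',(291,215.5),(304.5,208.5),.074),('cup',(271.5,182),(326,187),.051),('pL',(331,283),(280,262),0),('pR',(407,269),(337,308),0)]:
    print(k,plane('side',*a,z),plane('scene',*b,z),tri(ray('side',*a),ray('scene',*b)))
E
```

```text
cap [ 0.5564 -0.2239  0.219 ] [ 0.5532 -0.2323  0.219 ] [ 0.5617 -0.2251  0.2128]
row [ 0.5294 -0.0473  0.08  ] [ 0.5251 -0.0501  0.08  ] [ 0.5283 -0.0474  0.0787]
end [ 0.5743 -0.0492  0.072 ] [ 0.5677 -0.0579  0.072 ] [ 0.5766 -0.0489  0.0655]
hL [ 0.4718 -0.2112  0.12  ] [ 0.47   -0.2128  0.12  ] [ 0.4718 -0.2114  0.1189]
hR [ 0.4789 -0.308   0.12  ] [ 0.4754 -0.3096  0.12  ] [ 0.4781 -0.3081  0.1188]
turq [ 0.5706 -0.1117  0.074 ] [ 0.5647 -0.116   0.074 ] [ 0.5699 -0.1118  0.0713]
cup [ 0.7083 -0.0713  0.051 ] [ 0.6919 -0.0662  0.051 ] [ 0.6893 -0.0723  0.0612]
pL [ 0.4371 -0.1826  0.    ] [ 0.4474 -0.1522  0.    ] [ 0.4241 -0.1794  0.031 ]
pR [ 0.4513 -0.3503  0.    ] [ 0.4464 -0.3365  0.    ] [ 0.4387 -0.3445  0.0169]
```

```bash
python3 - <<'E'
from h import *
for k,a,b in [('gripNear',(415,190),(330,211)),('knob',(447,205),(367,257)),('gripFar',(480,221),(403,306))]:
    print(k,tri(ray('side',*a),ray('scene',*b)))
for u,v in [(238,300),(240,250)]: print(plane('side',u,v,0),plane('side',u,v,.08))
E
```

```text
gripNear [ 0.4411 -0.3232  0.2518]
knob [ 0.4535 -0.398   0.1893]
gripFar [ 0.4535 -0.4775  0.1329]
[0.421  0.0105 0.    ] [ 0.3731 -0.0029  0.08  ]
[0.5473 0.0096 0.    ] [ 0.4853 -0.0037  0.08  ]
```

```bash
python3 -m crank '[[0,0,-2,0,0,0,0],[-4.5,-1.4,-0.3,0,0,0,0],[-4.5,-1.4,-0.3,0,0,0,0],[-4.5,-1.4,-0.2,0,0,0,0],[-4.5,-1.4,-0.2,0,0,0,0]]' 15
```

```text
time: 0.72
position: [0.5682, -0.1811, 0.3219]
tool_rot: [0.707, 0.707, -0.0, -0.0]
ft_force: [1.0, -0.2, -0.7]
grip_width: 0.0873
grip_force: 0.0
```

```bash
python3 -m crank '[[-4.5,-1.2,0,0,0,-0.067,0],[0,0,0,0,0,0,0]]'; python3 - <<'E'
from h import *
import cv2
i=cams.camera_info('wrist');im=cams.camera('wrist');o=robot.get_obs()
print(o['position'],o['tool_rot']);np.savez('w1.npz',K=i['intrinsics'],P=i['pose'])
cv2.imwrite('pics/w1.png',im[:,:,::-1])
E
```

```text
time: 0.98
position: [0.5561, -0.2281, 0.3218]
tool_rot: [0.685, 0.729, -0.0, -0.0]
ft_force: [0.2, 0.3, -1.1]
grip_width: 0.0871
grip_force: 0.0
[ 0.55634775 -0.22618614  0.32170982] [ 6.84296682e-01  7.29203429e-01  1.00580880e-04 -6.32501049e-04]
```

View pics/w1.png

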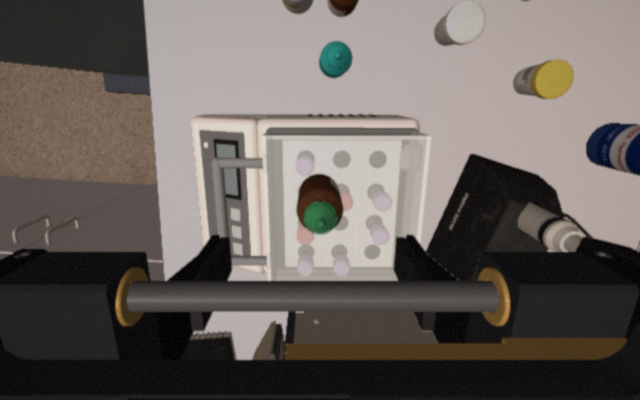

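Wrist view: the heater is square with the tool. The cap is at (320,215), the bar at column 220 (rows 160–262), and the fingers are left and right of the bottle.

```bash
python3 - <<'E'
from h import *
d=np.load('w1.npz');I=dict(intrinsics=d['K'],pose=d['P'])
for k,u,v,z in [('cap',320,217,.219),('bar1',220,163,.12),('bar2',220,260,.12),('lidL',267,130,.145),('lidLR',425,137,.145)]: print(k,plane('wrist',u,v,z,I))
print(np.round(d['P'],3))
E
```

```text
cap [ 0.5602 -0.2196  0.219 ]
bar1 [ 0.4722 -0.2103  0.12  ]
bar2 [ 0.4705 -0.3064  0.12  ]
lidL [ 0.5166 -0.1761  0.145 ]
lidLR [ 0.6423 -0.1737  0.145 ]
[[ 0.998  0.06   0.017  0.551]
 [ 0.062 -0.955 -0.292 -0.148]
 [-0.002  0.292 -0.956  0.415]
 [ 0.     0.     0.     1.   ]]
```

```bash
python3 -m crank '[[0.4,0.2,3,0,0,0,0],[0,0,3,0,0,0,0.2],[0,0,2.3,0,0,0,0.2],[0,0,0,0,0,0,0.9],[0,0,0,0,0,0,0.9]]' 12; python3 -m crank '[[0,0,0,0,0,0,0.9],[0,0,0,0,0,0,0.9],[0,0,0,0,0,0,0.9]]'
```

```text
time: 1.65
position: [0.5594, -0.2202, 0.24]
tool_rot: [0.683, 0.731, 0.0, 0.0]
ft_force: [0.7, 0.1, -0.4]
grip_width: 0.0574
grip_force: 0.0
time: 2.02
position: [0.559, -0.221, 0.24]
tool_rot: [0.683, 0.73, 0.0, 0.001]
ft_force: [0.8, 0.7, 1.2]
grip_width: 0.0327
grip_force: 12.0
```

```bash
python3 -m crank '[[0,0,-1,0,0,0,0.9],[0,0,-2,0,0,0,0.9],[0,0,-2,0,0,0,0.9],[2,-1.2,0,0,0,0,0.9],[3.2,-2,0,0,0,0,0.9]]'; python3 -m crank '[[3.2,-2,0,0,0,0,0.9],[3.2,-2,0,0,0,0,0.9],[3.2,-2,1,0,0,0,0.9],[2.5,-1.6,2,0,0,0,0.9],[0,0,2,0,0,0,0.9]]';python3 -m crank '[[0,0,0,0,0,0,0.9]]'
```

```text
time: 2.65
position: [0.5237, -0.1716, 0.2902]
tool_rot: [0.684, 0.73, 0.0, 0.001]
ft_force: [-0.3, 0.7, -0.5]
grip_width: 0.0328
grip_force: 12.0
time: 3.28
position: [0.4375, -0.0537, 0.2395]
tool_rot: [0.682, 0.731, -0.0, -0.0]
ft_force: [0.9, -0.5, -0.3]
grip_width: 0.0326
grip_force: 12.0
time: 3.4
position: [0.4388, -0.0551, 0.2389]
tool_rot: [0.683, 0.731, -0.0, -0.001]
ft_force: [-0.2, -0.4, 0.2]
grip_width: 0.0324
grip_force: 12.0
```

```bash
python3 -m crank '[[0,0,4,0,0,0,0.9],[0,0,4,0,0,0,0.9],[0,0,3,0,0,0,0.9],[0,0,2,0,0,0,0.9],[0,0,0.9,0,0,0,0.9]]'; python3 -m crank '[[0,0,0.3,0,0,0,0.9],[0,0,0,0,0,0,0.9]]'
```

```text
time: 4.03
position: [0.4404, -0.0562, 0.0999]
tool_rot: [0.683, 0.73, 0.0, 0.0]
ft_force: [-0.5, -0.7, -0.1]
grip_width: 0.0327
grip_force: 12.0
time: 4.28
position: [0.44, -0.0557, 0.0978]
tool_rot: [0.683, 0.73, 0.0, 0.001]
ft_force: [-0.2, -0.6, 0.4]
grip_width: 0.0322
grip_force: 12.0
```

```bash
python3 -m crank '[[0,0,0.1,0,0,0,0.9],[0,0,0.1,0,0,0,0.9]]'; python3 -m crank '[[0,0,0.1,0,0,0,0.9],[0,0,0,0,0,0,0.9]]';  python3 -m crank '[[0,0,0.1,0,0,0,0.9],[0,0,0,0,0,0,0.9]]'
```

```text
time: 4.53
position: [0.4396, -0.0555, 0.0957]
tool_rot: [0.683, 0.73, 0.0, 0.001]
ft_force: [-0.9, 0.1, -0.8]
grip_width: 0.0329
grip_force: 12.0
time: 4.78
position: [0.4396, -0.0555, 0.0952]
tool_rot: [0.683, 0.73, 0.0, 0.001]
ft_force: [-0.9, 0.2, 8.5]
grip_width: 0.0326
grip_force: 12.0
time: 5.03
position: [0.4396, -0.0555, 0.0946]
tool_rot: [0.683, 0.73, 0.0, 0.001]
ft_force: [-0.6, 1.3, 13.8]
grip_width: 0.0329
grip_force: 12.0
```

```bash
python3 -m crank '[[0,0,-0.15,0,0,0,0.9],[0,0,0,0,0,0,0.4],[0,0,0,0,0,0,0.4],[0,0,0,0,0,0,0.4]]'; python3 -m crank '[[0,0,-1,0,0,0,0.4],[0,0,-3,0,0,0,0.4],[0,0,-4,0,0,0,0.4],[0,0,-5,0,0,0,0.4]]'; python3 - <<'E'
from h import *
import cv2
a=cams.camera('side')[:,:,::-1][140:300,200:440];cv2.imwrite('pics/s2.png',cv2.resize(a,(780,520)))
E
```

```text
time: 5.52
position: [0.4393, -0.0555, 0.0946]
tool_rot: [0.683, 0.73, -0.0, -0.0]
ft_force: [-0.1, 0.2, -0.3]
grip_width: 0.0503
grip_force: 0.0
time: 6.02
position: [0.4387, -0.0552, 0.2259]
tool_rot: [0.683, 0.73, -0.0, -0.001]
ft_force: [0.8, -0.3, -0.3]
grip_width: 0.0522
grip_force: 0.0
```

View pics/s2.png

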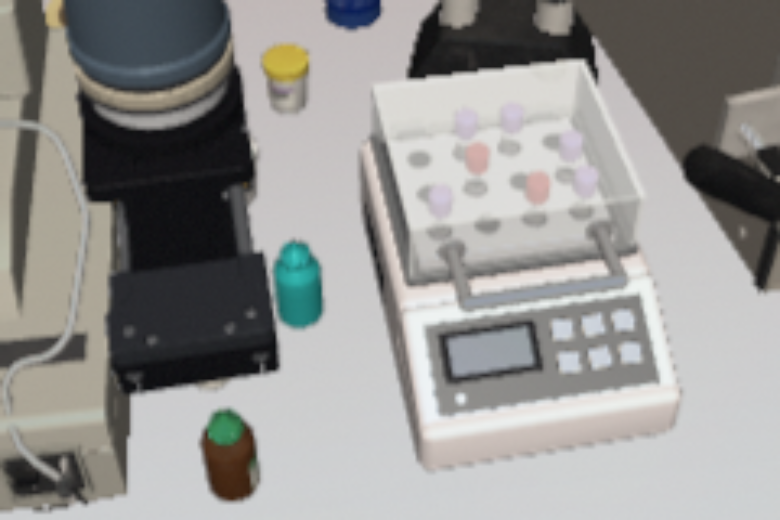

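The bottle stands upright in front of the row at crop (230,455), and the others are untouched. Next is the bar.

```bash
python3 -m crank '[[-4.6,0.5,0,0,0,0,0.47],[-4.7,0.5,0,0,0,0,0.47],[-4.7,0.5,0,0,0,0,0.47],[-4.7,0.5,0,0,0,0,0.47],[0,0,0,0,0,0,0.47]]' 25; python3 - <<'E'
from h import *
import cv2
i=cams.camera_info('wrist');im=cams.camera('wrist');o=robot.get_obs()
print(o['position']);np.savez('w2.npz',K=i['intrinsics'],P=i['pose'])
cv2.imwrite('pics/w2.png',im[:,:,::-1])
E
```

```text
time: 6.7
position: [0.4728, -0.2444, 0.2253]
tool_rot: [0.684, 0.729, -0.0, 0.002]
ft_force: [-0.3, 0.2, 0.7]
grip_width: 0.0464
grip_force: 0.0
[ 0.47174545 -0.24200036  0.22488061]
```

View pics/w2.png

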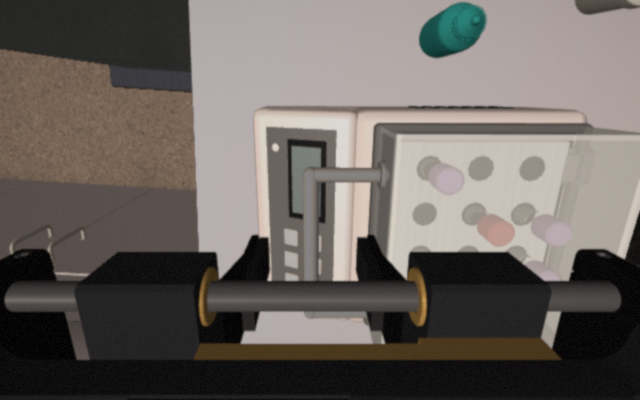

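Bar at column 311, from row 170 down, lying between the fingers (inner edges at about columns 262 and 362).

```bash
python3 - <<'E'
from h import *
d=np.load('w2.npz');I=dict(intrinsics=d['K'],pose=d['P'])
for u,v in [(311,172),(311,270)]: print(plane('wrist',u,v,.12,I))
print(plane('wrist',377,200,.12,I))
E
python3 -m crank '[[0,0,2,0,0,0,0.47],[0,0,2,0,0,0,0.47],[0,0,1.3,0,0,0,0.47],[0,0,0,0,0,0,0.47]]'
```

```text
[ 0.47   -0.2085  0.12  ]
[ 0.4741 -0.2747  0.12  ]
[ 0.5119 -0.2236  0.12  ]
time: 7.25
position: [0.4712, -0.2394, 0.171]
tool_rot: [0.683, 0.731, -0.0, -0.001]
ft_force: [0.4, 0.0, 0.0]
grip_width: 0.0458
grip_force: 0.0
```

```bash
python3 -m crank '[[0,0,0,0,0,0,1],[0,0,0,0,0,0,1],[0,0,0,0,0,0,1],[0,0,0,0,0,0,1]]' 25; python3 - <<'E'
import numpy as np
R=.184;a0=np.arctan2(25,182)
for n in [10]:
    t=np.linspace(0,np.pi/4,n+1)+a0
    print(np.round(100*np.c_[-np.diff(R*np.cos(t)),-np.diff(R*np.sin(t))],2).tolist())
    print(np.round(R*(np.cos(a0)-np.cos(a0+np.pi/4)),4),R*(np.sin(a0+np.pi/4)-np.sin(a0)))
E
```

```text
time: 7.75
position: [0.4719, -0.2408, 0.172]
tool_rot: [0.683, 0.73, 0.0, 0.0]
ft_force: [-0.3, 0.1, 0.2]
grip_width: 0.0137
grip_force: 0.0
[[0.25, -1.42], [0.36, -1.4], [0.47, -1.37], [0.58, -1.32], [0.68, -1.27], [0.78, -1.22], [0.87, -1.15], [0.96, -1.08], [1.04, -1.0], [1.12, -0.92]]
0.0711 0.121563352822747
```

```bash
python3 -m crank '[[0,0,0,0,0,0,1],[0,0,0,0,0,0,1]]' 25; python3 -m crank '[[0,0.1,-0.7,0,0,0,1],[0,0.1,-0.7,0,0,0,1],[0,0.2,-0.7,0,0,0,1],[0,0.2,-0.7,0,0,0,1]]'
```

```text
time: 8.0
position: [0.4718, -0.2408, 0.1718]
tool_rot: [0.683, 0.73, -0.0, 0.0]
ft_force: [-0.3, -0.3, 0.6]
grip_width: 0.0089
grip_force: 25.0
time: 8.5
position: [0.4778, -0.2404, 0.2002]
tool_rot: [0.683, 0.731, -0.0, -0.0]
ft_force: [0.5, -2.3, -3.2]
grip_width: 0.009
grip_force: 25.0
```

```bash
python3 -m crank '[[0,0.5,-1.4,0,0,0,1],[0,0.6,-1.3,0,0,0,1],[0,0.7,-1.3,0,0,0,1],[0,0.8,-1.2,0,0,0,1]]'; python3 -m crank '[[0,0.85,-1.15,0,0,0,1],[0,0.95,-1.1,0,0,0,1],[0,1.05,-1,0,0,0,1],[0,1.1,-0.9,0,0,0,1],[0,0,0,0,0,0,1]]'; python3 - <<'E'
from h import *
import cv2
b=cams.camera('side')[:,:,::-1][110:290,210:450]
cv2.imwrite('pics/s3.png',cv2.resize(b,(800,600)))
E
```

```text
time: 9.0
position: [0.5021, -0.2388, 0.2526]
tool_rot: [0.683, 0.731, -0.002, -0.002]
ft_force: [-5.8, -3.9, 0.1]
grip_width: 0.009
grip_force: 25.0
time: 9.62
position: [0.5416, -0.2364, 0.2959]
tool_rot: [0.683, 0.731, -0.002, -0.001]
ft_force: [-9.0, -3.5, 7.9]
grip_width: 0.0091
grip_force: 25.0
```

View pics/s3.png

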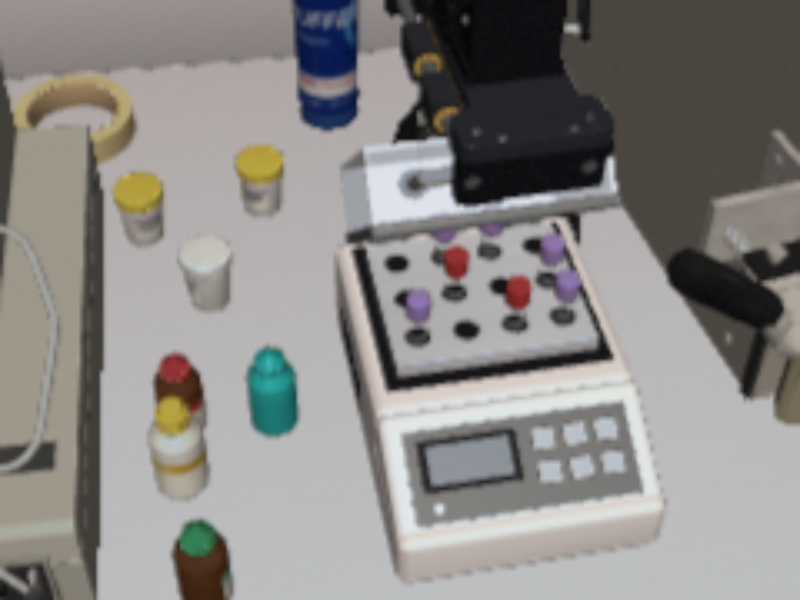

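The lid is open, held by the bar. All the bottles and the cup are in place, and the lid's front-lower left corner is at crop (375,237). I'll ease the internal strain and check the angle.

```bash
python3 -m crank '[[0,-0.1,-0.1,0,0,0,1],[0,0,0,0,0,0,1],[0,0,0,0,0,0,1]]'; python3 - <<'E'
from h import *
import cv2
i=cams.camera_info('side');K=np.array(i['intrinsics']);P=np.linalg.inv(np.array(i['pose']))
ex=np.array([.998,.067,0]);ey=np.array([-.067,.998,0]);H=np.array([.654,-.247,.095])
for a in (40,45,50):
    t=np.radians(a);out=[]
    for X,Z in ((.138,-.007),(.138,.05)):
        b=X*np.cos(t)-Z*np.sin(t);z=X*np.sin(t)+Z*np.cos(t)
        p=H-b*ex+.075*ey+[0,0,z];c=K@(P@np.r_[p,1])[:3];out.append(np.round(((c/c[2])[:2]-[210,110])*3.333))
    print(a,out)
E
```

```text
time: 10.05
position: [0.5409, -0.2365, 0.2955]
tool_rot: [0.683, 0.731, -0.002, -0.0]
ft_force: [-5.9, -3.0, 3.9]
grip_width: 0.009
grip_force: 25.0
40 [array([378., 263.]), array([366., 167.])]
45 [array([375., 242.]), array([362., 147.])]
50 [array([373., 222.]), array([359., 128.])]
```

The corners seen at (375,237) and (365,150) match about 45–46 degrees, which agrees with the tool pose. Handing in.

```bash
python3 -c "
from rig import ticket
print(ticket.hand_in())"
```

```text
the job is handed in; nothing more can be done
None
```

I handed the job in with the brown bottle upright on the worktop, about 9 cm in front of the row bottle, and the lid held by its bar at about 45–46 degrees by my measurements; no verdict came back.

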